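Set the filming stand's column to its mark and close the cam lever

ROBOT

A 7-joint arm with a two-finger parallel gripper is mounted at the origin on a cart in front of the work surface, level with it; the furniture and walls round the work are solid. World frame = base frame: x ahead of the robot, y to its left, z up, the work surface at z = 0. Lengths are in m, angles in rad, forces in N, time in s.
With the tool pointing down it reaches from about 0.425 to 0.925 m from the base axis. Payload 6.8 kg.
Tool frame: the origin (TCP) lies on the centre line of the jaws, within the pads' length; the fingertips stand bot.tip_reach ahead of it and the grasp point (between the pads) lies 3 mm ahead of it (bot.tip_reach is the distance from the TCP to the fingertips, in m); z points along the fingers, y is the line along which they close (so a half turn about z gives the same grasp; the last joint's range is limited). The gripper opens to 85 mm and grips with 20 to 120 N. Pads are 22 mm wide; open, the fingers measure 114 mm over their backs; the gripper's body (76 mm by 85 mm) begins 54 mm behind the grasp point. The pads swing forward as they close: fully open they stand 13 mm farther back than shut.
Start: joints at [1.041, 0.477, 0.022, 1.555, -0.011, 1.109, -0.083], TCP at [0.276, -0.616, 0.229] pointing down, gripper open.
Joint ranges: [-2.96, 2.96], [-0.34, 2.1], [-1.41, 1.46], [0.24, 2.44], [-1.37, 4.51], [0.17, 1.92], [-2.96, 2.96]. Speed limits (rad/s): [2.39, 2.39, 3.14, 3.14, 3.14, 3.14, 3.14].

INTERFACE

Orientations are given as a unit quaternion [w, x, y, z].
In Python, from station import bot gives the robot as it stands.
- The arm moves only by the tool jog_arm, never from a script. Its argument "deltas" is a list of rows, each a list of 7 numbers: the shift along the world's x, y, z in m, then the turn, a rotation vector about the world's x, y, z in rad, then the opening, from 0 (shut) to 1 (fully open). In form: [[x, y, z, rx, ry, rz, grip], ...]. A call has 1 to 10 rows; each row shifts and turns the commanded pose from where the row before left it; what a row does not reach is not made up. A row lasts 1/10 s, in which the tool goes at most 50 mm and 8.59 degrees, less where a joint would pass 70% of its speed; a pose out of reach is approached as far as the arm can. A call with a gripper value outside its range is refused whole. The fingers move at their own pace and stop on an object; "newtons" is the grip in N (left out, the last holds). Time passes only in rows, so rows that do not move let the fingers close. It gives the time, the measured TCP pose, the force, the opening and the grip force at its end, in the units of the state.
- bot.get_obs(): the state, without advancing time (a new reading comes with each control period).
- bot.read_camera(name): name is "side" or "top"; returns a dict with "img" (400x640x3 uint8, red, green, blue), "K" (3x3 intrinsics, pixels), "dist_coeffs" ([k1, k2, p1, p2, k3] as OpenCV has them; the pictures are not rectified), "eye" and "attitude" of the camera in the world. Camera axes: x right, y down, z forward; pixel columns grow to the right and rows downward; lengths in m; the calibration is good to about 2 mm. A picture is of the moment at which its call begins. There is no depth.
- bot.hand_in(): hands the job in; it is judged then, once.
The state is a dict: "t": time; "q": joint angles; "joint_vel": joint speeds; "joint_torque": joint torques, N m; "eef_pos": TCP position; "tool_rot": TCP orientation; "contact_force": force on the tool from outside, world axes, zero at the start; "torque": the same for the moment, N m; "gripper_width": opening from 0.0 (shut) to 1.0 (fully open); "grasp_force": force on a finger pad.
Only numpy, scipy, OpenCV 4.12 (cv2) and the standard library are available. Lean on these libraries where they do the work, as an engineer would, in place of code of your own. Each camera call takes 0.05 s, during which the arm holds its last target. There are 200 camera calls.

TASK

Lift the loose steel cover plate off the two pins of the black filming stand and lay it flat on the wooden chopping board, grip upwards, without dropping it. Then take hold of the stand's sprung round column, push it down until the lower edge of its blue length mark is level with the top of the grey collar and, holding it there all the while, swing the red cam lever fully closed (anticlockwise seen from above, right to its stop). The lever does not carry the column yet, so finish still gripping the column with the mark at the collar, the lever closed and the other things left where they are.

Things in the scene. Friction and masses are not known exactly. Their poses are not given: they have to be found in the camera images.
- stand: Heavy black stand fixed to the table. Origin: column's axis at table level, z up. Base x -85 to +60, y -80 to +80 mm, top 36 mm up. Grey collar 50 mm wide, 36 to 48 mm up. Robot side (-x): two black cheeks at x -49, y +58 and -58 mm, 36 x 18 mm, top 84 mm up, each with an upright steel pin 8 mm thick, tip 98 mm up. Its x, y axes turn with it by up to 0.4 rad.
- cover: Loose steel plate 58 (x) x 144 (y) x 5 mm, about 0.2 kg; origin: centre of its underside. Its two 10 mm holes at y +58, -58 mm sit loosely on the stand's pins, underside 84 mm over the table, edge 6 mm from the column. In its middle a black upright grip, 46 mm along x, 12 mm thick along y: pinch across y from above. Raise 60 mm straight up to clear pins and column.
- cover_grip (a point): Centre of the top of the cover's black grip, 31 mm above the cover's underside.
- board: Loose wooden chopping board, 220 mm along its x, 320 mm along its y, 22 mm thick; origin: centre of its underside. About 1 kg.
- column: Upright round aluminium column, 28 mm in diameter, with a black cap. It slides up and down in the collar and turns freely about its own axis, so a gripper that holds it can be turned with it. The origin is on its axis, at table level when the column is fully up. At the start it stands fully up with its top 124 mm over the table (76 mm above the collar).
- column_top (a point): Centre of the column's top (under a small screw stud 6 mm high).
- column_slide (a joint): How far the column is pushed down, in m: 0 fully up, 0.045 at its lower stop. A spring lifts it with about 6 to 8 N all the time; nothing but the gripper holds it down, even with the lever closed.
- mark (a point): Centre of the lower edge of the blue band on the column, on the column's axis: the length mark. The band is 6 mm high and rides with the column; at the start its lower edge is 20 to 36 mm above the collar's top, different every time.
- collar (a point): Centre of the grey collar's top face, on the column's axis, 48 mm over the table. The column is at length when the mark is level with this point.
- cam_lever (a joint): Angle of the red cam lever about the column's axis, in rad: about 0 open, 0.8 fully closed at its stop; grows anticlockwise seen from above. Stiff (about 0.08 N m), stays where it is left.
- lever_paddle (a point): Centre of the top edge of the red lever's upright paddle, 40 mm from the column's axis, 32 mm above the collar. Radial blade: 19 to 55 mm from the axis, 8 mm thick, 1 to 32 mm above the collar. Direction in the stand's frame: 157 degrees from +x open, 203 closed. Fingers holding the column with tips about 8 mm above the collar can drive it round by turning anticlockwise.
- mug_white: White mug, bystander, 79 x 114 x 96 mm. Origin: under its middle.
- salt_shaker: Glass salt shaker with a grey cap, bystander, 44 mm wide, 90 mm high. Origin: under its middle.
- lime: Lime, bystander, 60 x 48 x 48 mm. Origin: under its middle.
Things that resemble listed ones, but are neither listed nor needed, are in the scene too. What is shaped like the cover but yellow is not meant.

How it is judged:
On the way, in this order (a step that is already met when the one before it is completed fails the run):
1. the cover plate lies flat on the board, let go, the lever still open (z of cover in the frame of board between 0.018 and 0.027 m and angle between cover's own z axis and vertical below 0.1 rad and contact force between the fingers and cover below 0.1 N and value of joint cam_lever below 0.25 rad), for 0.2 s.
2. the column is held with its mark at the collar, the lever still open (z of mark in the frame of collar between -0.004 and 0.004 m and contact force between the fingers and column above 2 N and value of joint cam_lever below 0.3 rad), for 0.2 s.
At the end, for the whole second after the job is handed in: The gripper still grips the column (more than 2 N), the mark's lower edge is within 4 mm of the collar's top, the lever is closed to more than 0.72 rad, and the cover lies at rest, flat (within 0.1 rad, grip up) on the board, its centre at least 20 mm inside the board's edges (z of mark in the frame of collar between -0.004 and 0.004 m and contact force between the fingers and column above 2 N and value of joint cam_lever above 0.72 rad and z of cover in the frame of board between 0.018 and 0.027 m and x of cover in the frame of board between -0.09 and 0.09 m and y of cover in the frame of board between -0.14 and 0.14 m and angle between cover's own z axis and vertical below 0.1 rad and linear speed of cover below 0.02 m/s); the arm keeps its last pose, push and grip.
It fails at once if the lever is swung while the column is off its mark by more than 8 mm (value of joint cam_lever above 0.35 rad and (z of mark in the frame of collar above 0.008 m or z of mark in the frame of collar below -0.008 m)).
It fails at once if the cover is dropped or thrown (faster than 1.2 m/s) (linear speed of cover above 1.2 m/s).
It fails at once if a bystander (mug, salt shaker, lime) is moved by more than 20 mm (distance of any of mug_white, salt_shaker, lime from where it was at the start of the episode above 0.02 m).
It also fails if it takes over 61 s, if anything falls off the work surface, if the arm or the gripper's body presses on something with over 40 N, if the wrist force passes 120 N, or if a joint passes its speed limit or range.

## Working session

There is one attempt and no reset: what is moved stays moved. The work goes in short steps, Python scripts to look and compute and a tool call to move; the robot and the scene stay as the last step left them, time stands still between calls to the robot, and variables do not carry over. Pictures are saved under pics/ and viewed, at most 10 in all, crops included, and the job is handed in when it is done.

Besides the shell and the picture viewer there is one more tool, called after "Request:" in YAML: its name, and indented under it one key for each argument. jog_arm: Moves the arm, as the interface text tells. Its arguments: {"type":"object","properties":{"deltas":{"type":"array"},"newtons":{"type":"number"}},"required":["deltas"]}

```bash
mkdir -p pics; ls
cat > h.py <<'E'
import numpy as np, cv2
from scipy.spatial.transform import Rotation as R
from station import bot
def cam(n):
    c=bot.read_camera(n); a=np.array(c["attitude"],float)
    c["R"]=a if a.shape==(3,3) else R.from_quat(a[[1,2,3,0]]).as_matrix()
    c["K"]=np.array(c["K"]);c["d"]=np.array(c["dist_coeffs"]);c["eye"]=np.array(c["eye"]);return c
def ray(c,uv):
    p=cv2.undistortPoints(np.array(uv,float).reshape(-1,1,2),c["K"],c["d"]).reshape(-1,2)
    d=np.c_[p,np.ones(len(p))]@c["R"].T
    return d/np.linalg.norm(d,axis=1)[:,None]
def onz(c,uv,z):
    d=ray(c,uv); return c["eye"]+d*((z-c["eye"][2])/d[:,2])[:,None]
def proj(c,P):
    P=np.array(P,float).reshape(-1,3); r=cv2.Rodrigues(c["R"].T)[0]
    return cv2.projectPoints(P,r,-c["R"].T@c["eye"],c["K"],c["d"])[0].reshape(-1,2)
def save(n,img): cv2.imwrite("pics/"+n+".png",img[:,:,::-1])
E
python3 - <<'E'
from h import *
for n in("top","side"):
    c=cam(n); save(n+"0",c["img"]); print(n,c["eye"],c["attitude"],c["K"].tolist(),c["d"])
o=bot.get_obs(); print(o, bot.tip_reach)
E
```

```text
pics
top [0.48416502 0.0772307  1.08480177] [-0.03897108  0.70984418 -0.7028898   0.02341862] [[479.0128599271367, 0.0, 316.9381163712867], [0.0, 479.0128599271367, 196.8678628433487], [0.0, 0.0, 1.0]] [0.02709918 0.         0.         0.         0.        ]
side [0.27929862 0.92163334 0.74850611] [ 0.08029057 -0.14265649  0.88156555 -0.44276938] [[446.7038273705945, 0.0, 319.3606439031715], [0.0, 446.7038273705945, 194.85924777548865], [0.0, 0.0, 1.0]] [-0.06832665  0.          0.          0.          0.        ]
{'t': 0.1, 'q': array([ 1.04088531,  0.47772126,  0.02232777,  1.55635818, -0.0115001 ,
        1.10932101, -0.08309276]), 'joint_vel': array([ 2.07838991e-04, -1.77042504e-03, -5.69882497e-05, -1.26372578e-03,
        2.25931836e-03, -2.64277424e-03,  1.30295289e-03]), 'joint_torque': array([ 4.51936372e-03, -5.97758567e+01,  1.61392573e+00, -2.81954241e+01,
        1.29015886e-02,  5.02481824e-03, -1.47366740e-05]), 'eef_pos': array([ 0.27612647, -0.61533584,  0.22841774]), 'tool_rot': array([-8.07264938e-04,  9.77837179e-01,  2.09365103e-01, -2.31990780e-04]), 'contact_force': array([-0.16768879, -0.21921304, -0.18928408]), 'torque': array([0.01858111, 0.00486564, 0.01606046]), 'grasp_force': 0.0, 'gripper_width': 0.9984530664331207} 0.022
```

View pics/top0.png

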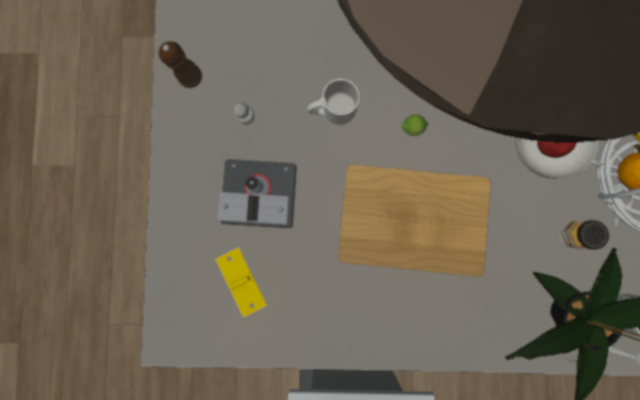

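View pics/side0.png

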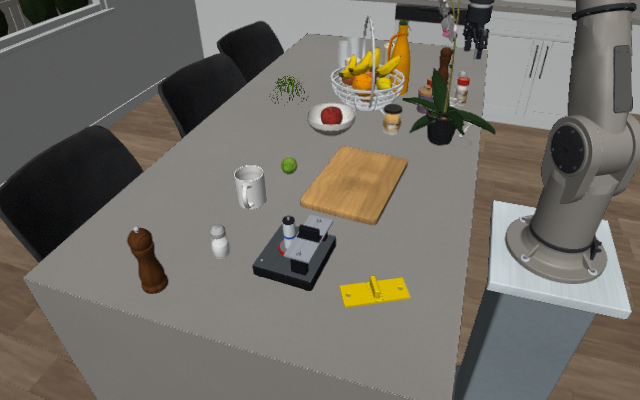

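Top: stand about (258,194), with the cover at (255,208) and its grip at (253,208); board centre about (415,220). Side: column about (289,230), blue band near (289,237), and the lever is behind it. I'll zoom in on both.

Run:
```python
from h import *
t=cv2.imread("pics/top0.png")[150:235,212:304]; s=cv2.imread("pics/side0.png")[205:292,248:344]
f=lambda a:cv2.resize(a,(400,370),interpolation=cv2.INTER_CUBIC)
cv2.imwrite("pics/z0.png",np.hstack([f(t),f(s)]))
c=cam("top");
im=c["img"]; hsv=cv2.cvtColor(im,cv2.COLOR_RGB2HSV)
# board
m=cv2.inRange(hsv,(8,90,80),(25,255,255)); m[:, :320]=0; m[:,500:]=0; m[:155]=0;m[285:]=0
k=max(cv2.findContours(m,0,1)[0],key=cv2.contourArea); b=cv2.boxPoints(cv2.minAreaRect(k)); B=onz(c,b,.022); print("board",b,B,B.mean(0))
# stand: dark incl cover
g=im[150:235,205:310].astype(int); 
print("gray rows"); bg=np.median(g.reshape(-1,3),0); print(bg)
# cover: bluish grey
m=cv2.inRange(hsv,(0,0,115),(179,60,255));
for v in range(196,224,4): print(v,[tuple(im[v,u]) [2] for u in range(212,302,3)])
```

```text
board [[337.19376 262.26514]
 [346.65506 163.59706]
 [492.28854 177.56192]
 [482.82724 276.22998]] [[ 0.43420345  0.0550507   0.022     ]
 [ 0.65345912  0.0354241   0.022     ]
 [ 0.624396   -0.2860434   0.022     ]
 [ 0.40833991 -0.26097469  0.022     ]] [ 0.53009962 -0.11413582  0.022     ]
gray rows
[121. 118. 111.]
196 [np.uint8(112), np.uint8(112), np.uint8(116), np.uint8(134), np.uint8(134), np.uint8(135), np.uint8(135), np.uint8(136), np.uint8(136), np.uint8(136), np.uint8(136), np.uint8(134), np.uint8(95), np.uint8(59), np.uint8(66), np.uint8(72), np.uint8(124), np.uint8(133), np.uint8(130), np.uint8(130), np.uint8(128), np.uint8(125), np.uint8(122), np.uint8(118), np.uint8(118), np.uint8(105), np.uint8(71), np.uint8(57), np.uint8(107), np.uint8(112)]
200 [np.uint8(112), np.uint8(113), np.uint8(119), np.uint8(139), np.uint8(138), np.uint8(138), np.uint8(138), np.uint8(138), np.uint8(138), np.uint8(138), np.uint8(139), np.uint8(136), np.uint8(81), np.uint8(49), np.uint8(40), np.uint8(52), np.uint8(129), np.uint8(136), np.uint8(136), np.uint8(135), np.uint8(136), np.uint8(136),
[... 1661 characters left out ...]
3), np.uint8(44), np.uint8(41), np.uint8(80), np.uint8(135), np.uint8(137), np.uint8(135), np.uint8(135), np.uint8(136), np.uint8(136), np.uint8(137), np.uint8(136), np.uint8(135), np.uint8(95), np.uint8(68), np.uint8(81), np.uint8(112), np.uint8(113)]
220 [np.uint8(113), np.uint8(111), np.uint8(119), np.uint8(106), np.uint8(110), np.uint8(113), np.uint8(116), np.uint8(120), np.uint8(123), np.uint8(126), np.uint8(130), np.uint8(124), np.uint8(76), np.uint8(70), np.uint8(74), np.uint8(99), np.uint8(135), np.uint8(135), np.uint8(135), np.uint8(136), np.uint8(136), np.uint8(136), np.uint8(137), np.uint8(137), np.uint8(136), np.uint8(91), np.uint8(69), np.uint8(89), np.uint8(111), np.uint8(112)]
```

View pics/z0.png

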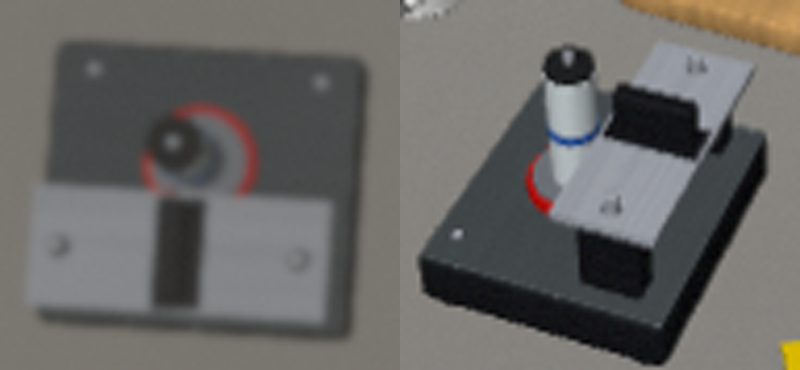

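Left half: cover corners at zoom (37,183), (333,200), (325,320), (27,307); pins about (59,244) and (299,259); column top about (175,140). Right half: cap about (569,62), with the blue band's lower edge at zoom y 143.

```bash
cat >> h.py <<'E'
def tri(c1,u1,c2,u2):
    d=[ray(c1,[u1])[0],ray(c2,[u2])[0]]; A=np.c_[d[0],-d[1]]
    s=np.linalg.lstsq(A,c2["eye"]-c1["eye"],rcond=None)[0]
    a=c1["eye"]+d[0]*s[0]; b=c2["eye"]+d[1]*s[1]; return (a+b)/2,np.linalg.norm(a-b)
E
python3 - <<'E'
from h import *
t=cam("top"); s=cam("side")
zt=lambda p:np.array(p)/[4.348,4.353]+[212,150]-.4
zs=lambda p:np.array(p)/[4.167,4.253]+[248,205]-.4-np.array([96,0])*1.0
C=onz(t,zt([(37,183),(333,200),(325,320),(27,307)]),.089); print(C,C.mean(0))
v=C[0]+C[3]-C[1]-C[2]; print("yaw of +y->",np.arctan2(-v[0],v[1]),np.linalg.norm(v)/2)
p=zt([(59,244),(299,259)]);P=onz(t,p,.098); v=P[0]-P[1]; print("pins",P,P.mean(0),np.arctan2(-v[0],v[1]),np.linalg.norm(v))
B=onz(t,zt([(57,43),(368,60),(350,340)]),.036); print("base",B)
print("col top", tri(t,zt((173,140)),s,zs((569,50))), onz(t,[zt((173,140))],.13))
print("pins side",onz(s,zs([(611,203),(697,63)]),.098))
print("grip top tri",tri(t,zt((178,250)),s,zs((655,103))))
print("grip top onz",onz(t,[zt((179,253))],.115))
E
```

```text
[[0.58138833 0.30278038 0.089     ]
 [0.57443232 0.15978101 0.089     ]
 [0.51682942 0.16268078 0.089     ]
 [0.52166564 0.30586207 0.089     ]] [0.54857893 0.23277606 0.089     ]
yaw of +y-> -0.041182242433032555 0.14321174917548873
pins [[0.55143364 0.28939513 0.098     ]
 [0.54534384 0.17476474 0.098     ]] [0.54838874 0.23207993 0.098     ] -0.053075594415339364 0.11479203777588899
base [[0.65840368 0.30657081 0.036     ]
 [0.65088829 0.14747215 0.036     ]
 [0.50865141 0.15446299 0.036     ]]
col top (array([0.59736467, 0.23066373, 0.13094027]), np.float64(0.00089212444582447)) [[0.59790592 0.23095646 0.13      ]]
pins side [[0.54915141 0.29761424 0.098     ]
 [0.54290702 0.18255244 0.098     ]]
grip top tri (array([0.5489167 , 0.23108516, 0.10804635]), np.float64(0.0010067269267254925))
grip top onz [[0.54657479 0.22934307 0.115     ]]
```

Cover centre (0.5485, 0.232), stand yaw about -0.047, column axis (0.597, 0.230). The orchid is close to the arm, so I'll check it before setting off.

Run:
```python
from h import *
t=cv2.imread("pics/top0.png")[240:400,480:640]; s=cv2.imread("pics/side0.png")[0:150,380:540]
f=lambda a:cv2.resize(a,(400,400*a.shape[0]//a.shape[1]),interpolation=cv2.INTER_CUBIC)
a,b=f(t),f(s); b=cv2.copyMakeBorder(b,0,400-b.shape[0],0,0,0)
cv2.imwrite("pics/z1.png",np.hstack([a,b]))
S=cam("side");T=cam("top")
for P in [(.276,-.616,.21),(.25,-.45,0),(.25,-.45,.2),(.25,-.45,.4)]: print(P,proj(S,P),proj(T,P))
```

```text
(0.276, -0.616, 0.21) [[469.89530839  64.6658724 ]] [[732.12192287 366.93926436]]
(0.25, -0.45, 0) [[463.850275   143.48917039]] [[569.94494206 350.93182188]]
(0.25, -0.45, 0.2) [[474.82848897  87.02868491]] [[628.31109311 377.86570551]]
(0.25, -0.45, 0.4) [[487.25399689  20.92519797]] [[724.3530655  422.25201349]]
```

View pics/z1.png

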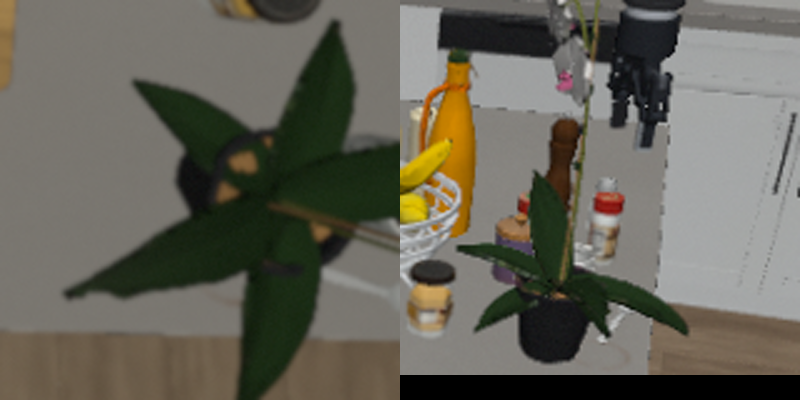

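The gripper hangs just beyond the orchid's stem (side zoom (575,270) to (598,0)). I'll locate the stem, the lamp and the pot to plan a detour.

Run:
```python
from h import *
S=cam("side");T=cam("top")
print("pot",onz(S,[(441,142)],0))
d=ray(T,[(640,338)])[0]
for z in np.arange(.1,.6,.05):
    P=T["eye"]+d*(z-T["eye"][2])/d[2]; print("stem",P.round(3),proj(S,P).round(0))
d=ray(T,[(610,325)])[0]
for z in np.arange(.05,.5,.05):
    P=T["eye"]+d*(z-T["eye"][2])/d[2]; print("stem2",P.round(3),proj(S,P).round(0))
for z in (.4,.5,.6,.7,.8):
    P=onz(T,[(560,135)],z); print("lamp",P.round(3),proj(S,P).round(0), onz(T,[(345,0)],z).round(3))
```

```text
pot [[ 0.32401412 -0.43658415  0.        ]]
stem [ 0.3   -0.536  0.1  ] [[456. 103.]]
stem [ 0.309 -0.505  0.15 ] [[454.  93.]]
stem [ 0.318 -0.474  0.2  ] [[453.  81.]]
stem [ 0.328 -0.443  0.25 ] [[451.  69.]]
stem [ 0.337 -0.411  0.3  ] [[450.  56.]]
stem [ 0.346 -0.38   0.35 ] [[448.  42.]]
stem [ 0.356 -0.349  0.4  ] [[446.  27.]]
stem [ 0.365 -0.318  0.45 ] [[444.  11.]]
stem [ 0.375 -0.287  0.5  ] [[441.  -7.]]
stem [ 0.384 -0.256  0.55 ] [[439. -27.]]
stem2 [ 0.315 -0.509  0.05 ] [[448. 120.]]
stem2 [ 0.323 -0.48   0.1  ] [[447. 109.]]
stem2 [ 0.331 -0.452  0.15 ] [[446.  98.]]
stem2 [ 0.339 -0.424  0.2  ] [[445.  87.]]
stem2 [ 0.348 -0.395  0.25 ] [[443.  74.]]
stem2 [ 0.356 -0.367  0.3  ] [[442.  61.]]
stem2 [ 0.364 -0.339  0.35 ] [[440.  46.]]
stem2 [ 0.372 -0.31   0.4  ] [[438.  30.]]
stem2 [ 0.38  -0.282  0.45 ] [[436.  13.]]
lamp [[ 0.636 -0.253  0.4  ]] [[337.  28.]] [[0.838 0.054 0.4  ]]
lamp [[ 0.614 -0.205  0.5  ]] [[340.  -7.]] [[0.786 0.058 0.5  ]]
lamp [[ 0.592 -0.157  0.6  ]] [[343. -48.]] [[0.734 0.061 0.6  ]]
lamp [[ 0.57  -0.108  0.7  ]] [[348. -97.]] [[0.683 0.064 0.7  ]]
lamp [[ 0.547 -0.06   0.8  ]] [[ 353. -156.]] [[0.631 0.068 0.8  ]]
```

Stem at about (0.32,-0.46), r≈0.56. I'll go up, pull in to r≈0.44, and sweep past inside it.

Request:
jog_arm:
  deltas:
    - [0,0,0.04,0,0,0,1]
    - [0,0,0.04,0,0,0,1]
    - [-0.016,0.0355,0,0,0,0,1]
    - [-0.016,0.0355,0,0,0,0,1]
    - [-0.016,0.0355,0,0,0,0,1]
    - [-0.016,0.0355,0,0,0,0,1]
    - [-0.016,0.0355,0,0,0,0,1]
    - [-0.016,0.0355,0,0,0,0,1]
    - [0,0,0,0,0,0,1]

```text
t: 1.35
eef_pos: [0.1782, -0.3992, 0.3093]
tool_rot: [-0.001, 0.978, 0.209, -0.0]
contact_force: [0.7, -0.4, -0.3]
gripper_width: 1.001
grasp_force: 0.0
```

Request:
jog_arm:
  deltas:
    - [0.036,0.016,0,0,0,-0.047,1]
    - [0.0345,0.0215,0,0,0,-0.047,1]
    - [0.0324,0.0246,0,0,0,-0.047,1]
    - [0.0295,0.027,0,0,0,-0.047,1]
    - [0.027,0.0295,0,0,0,-0.047,1]
    - [0.0246,0.0324,0,0,0,-0.047,1]
    - [0.0215,0.0345,0,0,0,-0.047,1]
    - [0.018,0.036,0,0,0,-0.047,1]
    - [0.0145,0.037,0,0,0,-0.047,1]
    - [0,0,0,0,0,-0.047,1]

```text
t: 2.35
eef_pos: [0.4211, -0.1391, 0.3099]
tool_rot: [-0.001, 1.0, -0.021, 0.001]
contact_force: [-0.6, 0.8, -0.2]
gripper_width: 1.001
grasp_force: 0.0
```

Request:
jog_arm:
  deltas:
    - [0.0142,0.0412,0,0,0,0,1]
    - [0.0142,0.0412,0,0,0,0,1]
    - [0.0142,0.0412,0,0,0,0,1]
    - [0.0142,0.0412,0,0,0,0,1]
    - [0.0142,0.0412,0,0,0,0,1]
    - [0.0142,0.0412,0,0,0,0,1]
    - [0.0142,0.0412,-0.02,0,0,0,1]
    - [0.0142,0.0412,-0.04,0,0,0,1]
    - [0.0142,0.0412,-0.04,0,0,0,1]
    - [0,0,0,0,0,0,1]

```text
t: 3.35
eef_pos: [0.5398, 0.2183, 0.2166]
tool_rot: [-0.001, 1.0, -0.021, -0.004]
contact_force: [-1.1, -0.5, -0.4]
gripper_width: 1.001
grasp_force: 0.0
```

Request:
jog_arm:
  deltas:
    - [0.0087,0.0137,-0.02,0,0,-0.005,1]
    - [0,0,-0.03,0,0,0,1]
    - [0,0,0,0,0,0,1]
    - [0,0,0,0,0,0,1]

```text
t: 3.75
eef_pos: [0.5508, 0.2268, 0.1721]
tool_rot: [0.0, 1.0, -0.027, -0.0]
contact_force: [0.2, -0.1, 0.8]
gripper_width: 0.996
grasp_force: 0.0
```

Run:
```python
from h import *
o=bot.get_obs(); print(o["eef_pos"],o["tool_rot"],o["q"])
t=cam("top"); s=cam("side")
f=lambda a:cv2.resize(a,(400,400),interpolation=cv2.INTER_CUBIC)
save("g1",np.hstack([f(t["img"][140:240,205:305]),f(s["img"][180:290,240:350])]))
```

```text
[0.55081464 0.22682194 0.17206812] [ 1.44635669e-04  9.99634541e-01 -2.70313585e-02 -2.64257329e-04] [-0.0273796   0.47903854 -0.61780439  1.77376766  0.32436746  0.99271244
 -2.39674051]
```

View pics/g1.png

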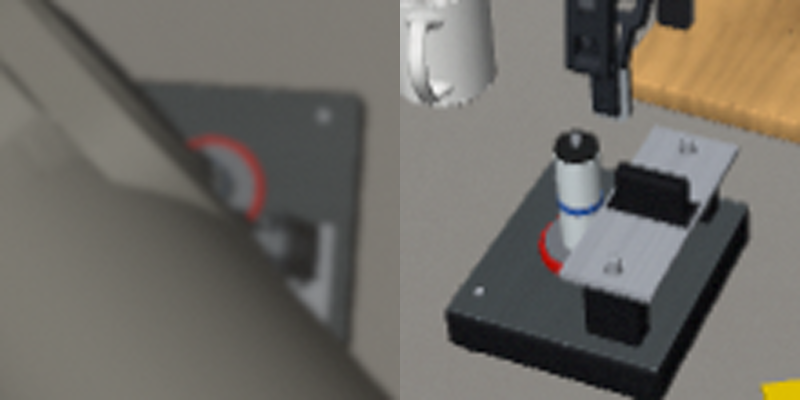

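Top: the arm hides most of the stand. Side: fingers hover above, slightly on the far side of the grip. I'll correct that and come down.

Request:
jog_arm:
  deltas:
    - [-0.0023,0.0052,-0.01,0,0,0.005,1]
    - [0,0,-0.02,0,0,0,1]
    - [0,0,0,0,0,0,1]
    - [0,0,0,0,0,0,1]

```text
t: 4.25
eef_pos: [0.5481, 0.2327, 0.142]
tool_rot: [0.0, 1.0, -0.024, -0.0]
contact_force: [-0.3, 1.5, 0.4]
gripper_width: 1.0
grasp_force: 0.0
```

Request:
jog_arm:
  deltas:
    - [0,0,-0.015,0,0,0,0.7]
    - [0,0,-0.01,0,0,0,0.5]
    - [0,0,0,0,0,0,0.3]
    - [0,0,0,0,0,0,0.3]
  newtons: 40

```text
t: 4.65
eef_pos: [0.5479, 0.2325, 0.1163]
tool_rot: [0.0, 1.0, -0.024, -0.0]
contact_force: [0.4, 0.1, -0.1]
gripper_width: 0.331
grasp_force: 0.0
```

Request:
jog_arm:
  deltas:
    - [0,0,0,0,0,0,0.2]
    - [0,0,0,0,0,0,0.1]
    - [0,0,0,0,0,0,0]
    - [0,0,0,0,0,0,0]
    - [0,0,0,0,0,0,0]

```text
t: 5.15
eef_pos: [0.5482, 0.2326, 0.1168]
tool_rot: [-0.0, 1.0, -0.024, 0.0]
contact_force: [-0.1, -0.2, 0.1]
gripper_width: -0.002
grasp_force: 0.0
```

The jaws shut on nothing, so I'll look.

Run:
```python
from h import *
s=cam("side"); print(bot.tip_reach, bot.get_obs()["gripper_width"])
for P in [(.5482,.2326,.0948),(.5482,.2326,.1168),(.5485,.232,.115)]: print(proj(s,P))
save("g2",cv2.resize(s["img"][190:290,240:350],(660,600),interpolation=cv2.INTER_CUBIC))
```

```text
0.022 0.0033188792445717386
[[309.26427466 233.89372583]]
[[308.97187562 226.28969034]]
[[308.96022722 226.72089326]]
```

View pics/g2.png

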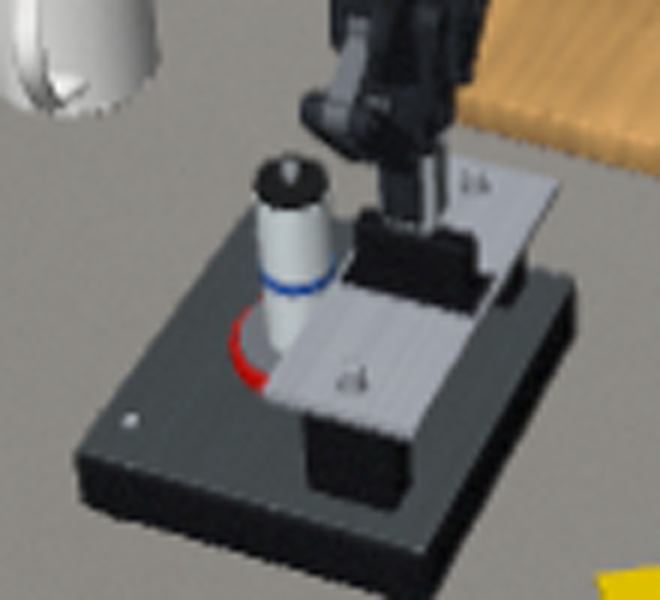

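Side: the closed fingertips end at zoom (415,225), right at the grip's top edge (grip top face about (417,222)). They're either resting above the grip or behind it. I'll check against the earlier view.

Run:
```python
from h import *
s=cam("side"); t=cam("top")
print("obs g1 near finger tip (298.2,211.6) pads lower edge inner ~ (302,211)")
for y in (.2268+.0425,.2268+.057):
  for z in (.15,.163,.172,.18): print(y,z,proj(s,(.5508,y,z)).round(1))
print("right finger top", proj(t,(.5508,.2268-.05,.163)), proj(t,(.5508,.2268-.05,.2)))
o=bot.get_obs();print(o["eef_pos"],o["contact_force"],o["grasp_force"])
im=t["img"]; save("g3",cv2.resize(im[140:240,205:305],(500,500),interpolation=cv2.INTER_CUBIC))
```

```text
obs g1 near finger tip (298.2,211.6) pads lower edge inner ~ (302,211)
0.2693 0.15 [[301.3 224.8]]
0.2693 0.163 [[301. 220.]]
0.2693 0.172 [[300.9 216.6]]
0.2693 0.18 [[300.7 213.5]]
0.2838 0.15 [[298.8 229.2]]
0.2838 0.163 [[298.5 224.3]]
0.2838 0.172 [[298.3 220.9]]
0.2838 0.18 [[298.1 217.9]]
right finger top [[276.08429379 204.1590362 ]] [[273.9612944  202.70203157]]
[0.54818807 0.23261406 0.11673722] [0.35730671 0.70513093 0.15783147] 0.0
```

View pics/g3.png

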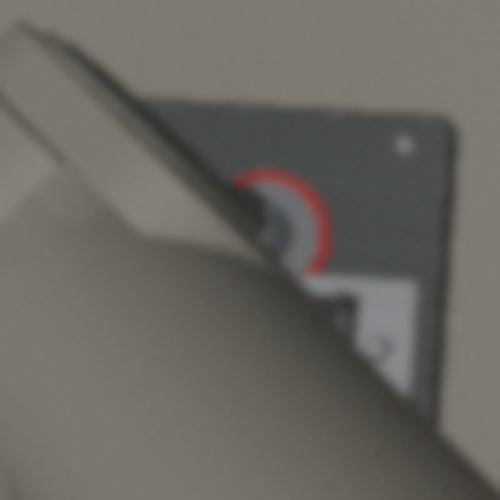

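The evidence suggests the tips are at the grip's top, i.e. higher than the TCP figures say. A gentle touch will settle it.

Request:
jog_arm:
  deltas:
    - [0,0,-0.002,0,0,0,0]
    - [0,0,-0.001,0,0,0,0]
    - [0,0,0,0,0,0,0]

```text
t: 5.6
eef_pos: [0.548, 0.2325, 0.1134]
tool_rot: [0.0, 1.0, -0.024, -0.0]
contact_force: [-0.0, -0.5, 0.5]
gripper_width: 0.002
grasp_force: 0.0
```

Request:
jog_arm:
  deltas:
    - [0,0,-0.002,0,0,0,0]
    - [0,0,0,0,0,0,0]
    - [0,0,0,0,0,0,0]

```text
t: 5.9
eef_pos: [0.5482, 0.2327, 0.1131]
tool_rot: [0.0, 1.0, -0.024, 0.0]
contact_force: [-3.4, -2.7, 12.3]
gripper_width: -0.001
grasp_force: 6.1
```

Contact at TCP z 0.113 fits either tips on the grip top, or tips on the plate behind the grip. I'll tell these apart by stepping aside over the plate and probing lower.

Request:
jog_arm:
  deltas:
    - [0,0,0.015,0,0,0,0]
    - [0,-0.022,0,0,0,0,0]
    - [0,0,0,0,0,0,0]
    - [0,0,-0.009,0,0,0,0]
    - [0,0,0,0,0,0,0]

```text
t: 6.4
eef_pos: [0.5473, 0.211, 0.1164]
tool_rot: [0.0, 1.0, -0.024, -0.001]
contact_force: [-0.9, -0.1, -0.7]
gripper_width: -0.003
grasp_force: 0.0
```

Request:
jog_arm:
  deltas:
    - [0,0,-0.004,0,0,0,0]
    - [0,0,-0.003,0,0,0,0]
    - [0,0,0,0,0,0,0]

```text
t: 6.7
eef_pos: [0.5477, 0.2109, 0.11]
tool_rot: [0.0, 1.0, -0.024, -0.001]
contact_force: [-0.6, -0.6, 0.1]
gripper_width: 0.003
grasp_force: 0.0
```

Run:
```python
from h import *
o=bot.get_obs();print(o["eef_pos"],o["contact_force"],o["grasp_force"])
s=cam("side"); t=cam("top")
print(proj(s,[(.547,.211,.11),(.547,.211,.09)]))
a=cv2.resize(s["img"][190:290,240:350],(440,400),interpolation=cv2.INTER_CUBIC)
b=cv2.resize(t["img"][140:240,215:305],(360,400),interpolation=cv2.INTER_CUBIC)
save("g4",np.hstack([a,b]))
```

```text
[0.54769831 0.21087794 0.11000147] [-0.58767998 -0.5594941   0.07563657] 0.0
[[312.88377576 222.69111449]
 [313.09740572 229.51818772]]
```

View pics/g4.png

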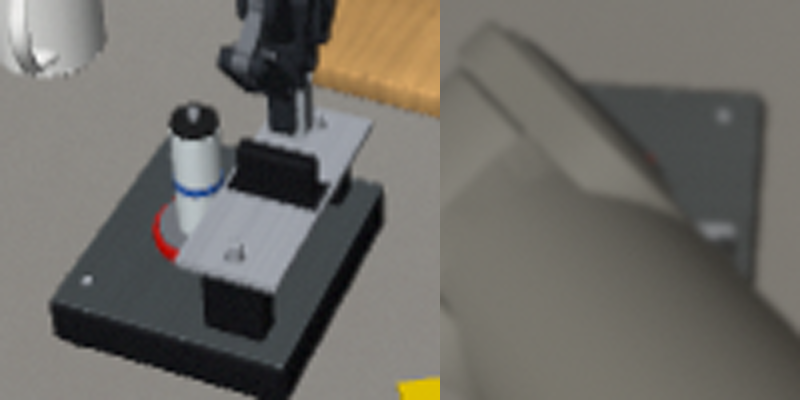

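Confirmed: no contact, and the tip appears at px (313.2,223), which is where z≈0.11 projects. So the real fingertips are level with the reported TCP, and I need to go about 23 mm lower. Back up, open, re-centre.

Request:
jog_arm:
  deltas:
    - [0,0,0.03,0,0,0,0.5]
    - [0,0.0215,0.0,0,0,0,0.8]
    - [0,0,0,0,0,0,1]
    - [0,0,0,0,0,0,0.8]
    - [0.001,0,0,0,0,0,0.7]
    - [0,0,-0.01,0,0,0,0.7]
    - [0,0,-0.015,0,0,0,0.6]
    - [0,0,-0.015,0,0,0,0.5]
    - [0,0,0,0,0,0,0.4]
    - [0,0,0,0,0,0,0.4]

```text
t: 7.8
eef_pos: [0.5486, 0.2319, 0.0997]
tool_rot: [0.0, 1.0, -0.024, -0.001]
contact_force: [0.2, -0.7, 0.1]
gripper_width: 0.403
grasp_force: 0.0
```

Request:
jog_arm:
  deltas:
    - [0,0,-0.007,0,0,0,0.3]
    - [0,0,0,0,0,0,0.1]
    - [0,0,0,0,0,0,0]
    - [0,0,0,0,0,0,0]
    - [0,0,0,0,0,0,0]
  newtons: 50

```text
t: 8.3
eef_pos: [0.5491, 0.232, 0.0937]
tool_rot: [0.0, 1.0, -0.024, 0.0]
contact_force: [0.0, 0.3, -1.1]
gripper_width: 0.125
grasp_force: 51.5
```

Gripped (width 0.125, 51 N). Straight up.

Request:
jog_arm:
  deltas:
    - [0,0,0.005,0,0,0,0]
    - [0,0,0.01,0,0,0,0]
    - [0,0,0.015,0,0,0,0]
    - [0,0,0.02,0,0,0,0]
    - [0,0,0.02,0,0,0,0]
    - [0,0,0.015,0,0,0,0]
    - [0,0,0,0,0,0,0]

```text
t: 9.0
eef_pos: [0.5506, 0.233, 0.1818]
tool_rot: [-0.001, 1.0, -0.024, 0.002]
contact_force: [1.0, -0.0, -2.0]
gripper_width: 0.13
grasp_force: 51.5
```

Run:
```python
from h import *
o=bot.get_obs();print(o["eef_pos"],o["contact_force"],o["grasp_force"],o["gripper_width"])
s=cam("side")
# column in side image: blue band rows
hsv=cv2.cvtColor(s["img"],cv2.COLOR_RGB2HSV); m=cv2.inRange(hsv[200:260,270:310],(105,110,40),(130,255,255))
print("blue",np.argwhere(m).min(0)+[200,270],np.argwhere(m).max(0)+[200,270],m.sum()/255)
for z in (.124,.13,.09,.085,.08,.075,.07): print(z,proj(s,(.5972+.014*np.array([-.36,.93])[0]*-1*-1,.2300+.013,z)).round(1),proj(s,(.5974,.2300,z)).round(1))
```

```text
[0.55058524 0.23299805 0.18184534] [ 1.00659693 -0.02254728 -1.99625528] 51.54059708118439 0.1295430882040245
blue [234 283] [238 295] 19.0
0.124 [[288.2 222.7]] [[288.2 218.6]]
0.13 [[288.1 220.6]] [[288.1 216.5]]
0.09 [[289.1 234.4]] [[289.1 230.3]]
0.085 [[289.2 236.1]] [[289.2 232. ]]
0.08 [[289.3 237.8]] [[289.3 233.6]]
0.075 [[289.5 239.5]] [[289.5 235.3]]
0.07 [[289.6 241.1]] [[289.6 236.9]]
```

Lifted with about 2 N of load. Carrying it to the board.

Request:
jog_arm:
  deltas:
    - [-0.001,-0.015,0,0,0,0,0]
    - [-0.002,-0.03,0,0,0,0,0]
    - [-0.002,-0.035,0,0,0,0,0]
    - [-0.002,-0.035,0,0,0,0,0]
    - [-0.002,-0.035,0,0,0,0,0]
    - [-0.002,-0.035,0,0,0,0,0]
    - [-0.002,-0.035,0,0,0,0,0]
    - [-0.002,-0.035,0,0,0,0,0]
    - [-0.002,-0.035,0,0,0,0,0]
    - [-0.002,-0.03,0,0,0,0,0]

```text
t: 10.05
eef_pos: [0.5283, -0.0913, 0.1774]
tool_rot: [0.0, 1.0, -0.025, -0.001]
contact_force: [0.6, 0.2, -0.6]
gripper_width: 0.129
grasp_force: 51.5
```

Request:
jog_arm:
  deltas:
    - [-0.001,-0.02,-0.01,0,0,0,0]
    - [0,-0.007,-0.02,0,0,0,0]
    - [0,0,-0.03,0,0,0,0]
    - [0,0,-0.03,0,0,0,0]
    - [0,0,-0.02,0,0,0,0]
    - [0,0,0,0,0,0,0]
    - [0,0,0,0,0,0,0]

```text
t: 10.75
eef_pos: [0.5283, -0.1154, 0.0683]
tool_rot: [-0.0, 1.0, -0.024, -0.001]
contact_force: [0.2, -0.1, -1.6]
gripper_width: 0.127
grasp_force: 51.4
```

Request:
jog_arm:
  deltas:
    - [0,0,-0.02,0,0,0,0]
    - [0,0,-0.009,0,0,0,0]
    - [0,0,-0.003,0,0,0,0]
    - [0,0,-0.003,0,0,0,0]
    - [0,0,-0.001,0,0,0,0]
    - [0,0,0,0,0,0,0]

```text
t: 11.35
eef_pos: [0.5294, -0.115, 0.0331]
tool_rot: [0.0, 1.0, -0.024, 0.0]
contact_force: [-0.4, -0.8, -2.2]
gripper_width: 0.126
grasp_force: 51.5
```

Request:
jog_arm:
  deltas:
    - [0,0,-0.001,0,0,0,0]
    - [0,0,-0.001,0,0,0,0]
    - [0,0,0,0,0,0,0]

```text
t: 11.65
eef_pos: [0.5294, -0.1149, 0.0311]
tool_rot: [0.0, 1.0, -0.024, 0.0]
contact_force: [-1.3, -0.1, 2.9]
gripper_width: 0.13
grasp_force: 52.1
```

Contact. Opening slowly and rising; partial opening keeps the fingers above the plate.

Request:
jog_arm:
  deltas:
    - [0,0,0,0,0,0,0.2]
    - [0,0,0,0,0,0,0.35]
    - [0,0,0,0,0,0,0.5]
    - [0,0,0,0,0,0,0.5]
    - [0,0,0.01,0,0,0,0.5]
    - [0,0,0.03,0,0,0,0.6]
    - [0,0,0.04,0,0,0,0.8]
    - [0,0,0.04,0,0,0,1]
    - [0,0,0.04,0,0,0,1]
    - [0,0,0,0,0,0,1]

```text
t: 12.65
eef_pos: [0.5328, -0.1149, 0.197]
tool_rot: [0.001, 1.0, -0.024, 0.005]
contact_force: [0.4, 0.1, 0.3]
gripper_width: 1.001
grasp_force: 0.0
```

Run:
```python
from h import *
o=bot.get_obs();print(o["eef_pos"],o["contact_force"],o["gripper_width"])
s=cam("side"); t=cam("top")
a=cv2.resize(s["img"][140:290,240:420],(480,400),interpolation=cv2.INTER_CUBIC)
b=cv2.resize(t["img"][140:240,215:295],(320,400),interpolation=cv2.INTER_CUBIC)
save("g5",np.hstack([a,b]))
hsv=cv2.cvtColor(s["img"],cv2.COLOR_RGB2HSV)
for v in range(212,256): print(v,s["img"][v,287:292].mean(0).round().astype(int),hsv[v,289])
```

```text
[ 0.53281368 -0.11488607  0.19704367] [0.38398026 0.14819581 0.33022256] 1.000595853616595
212 [138 136 131] [ 20  11 137]
213 [138 136 131] [ 23  15 139]
214 [138 135 130] [ 19  15 138]
215 [116 114 111] [ 18  12 108]
216 [79 79 80] [120   4  69]
217 [79 81 84] [110  16  96]
218 [79 82 85] [110  16  98]
219 [67 69 73] [110  21  72]
220 [46 48 50] [120  17  44]
221 [31 32 33] [105  15  34]
222 [31 32 33] [90 15 33]
223 [29 29 30] [130  26  29]
224 [48 51 52] [110  23  34]
225 [148 154 156] [ 94  13 154]
226 [169 176 179] [ 95  15 182]
227 [167 174 177] [ 98  16 180]
228 [168 175 178] [ 97  13 180]
229 [168 175 178] [ 98  16 180]
230 [168 176 178] [ 97  13 180]
231 [168 176 179] [ 96  14 181]
232 [169 177 180] [101  15 184]
233 [169 177 180] [ 96  14 183]
234 [170 179 180] [ 93  14 182]
235 [170 178 181] [ 98  15 184]
236 [170 178 181] [ 99  14 184]
237 [105 121 156] [110  84 167]
238 [ 26  68 139] [109 199 146]
239 [131 142 161] [110  71 165]
240 [168 176 179] [103  22 183]
241 [173 180 183] [ 99  14 187]
242 [173 180 183] [102  14 187]
243 [173 182 184] [ 98  15 188]
244 [173 181 184] [ 95  15 186]
245 [173 182 184] [ 95  15 187]
246 [174 182 184] [ 96  14 187]
247 [175 183 186] [ 95  15 190]
248 [168 175 178] [ 98  15 189]
249 [129 133 138] [105  18 144]
250 [110 112 119] [113  17 118]
251 [109 112 118] [113  17 117]
252 [108 110 117] [113  17 117]
253 [142  67  70] [179 140 151]
254 [163  25  21] [  1 234 185]
255 [133  16  12] [  2 244 167]
```

View pics/g5.png

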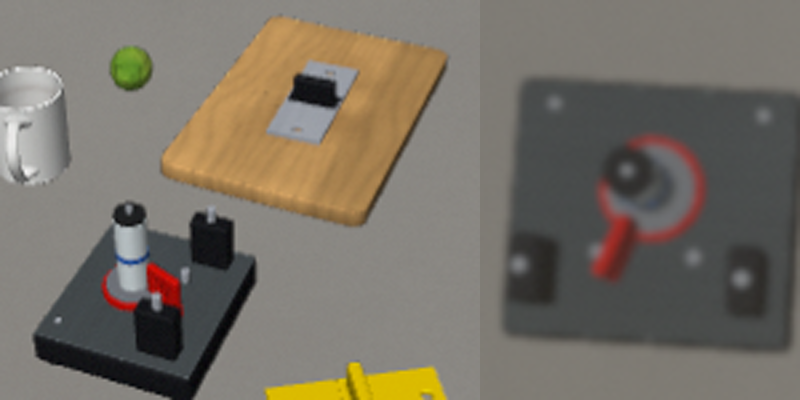

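Side: the plate lies flat on the board, and the lever is open (red paddle at zoom (163,285)). Blue lower edge at row 238.8 and collar edge at row 248.7 give about 29.5 mm of push. Moving over the column.

Request:
jog_arm:
  deltas:
    - [0.0064,0.0345,0,0,0,0,1]
    - [0.0064,0.0345,0,0,0,0,1]
    - [0.0064,0.0345,0,0,0,0,1]
    - [0.0064,0.0345,0,0,0,0,1]
    - [0.0064,0.0345,0,0,0,0,1]
    - [0.0064,0.0345,0,0,0,0,1]
    - [0.0064,0.0345,0,0,0,0,1]
    - [0.0064,0.0345,0,0,0,0,1]
    - [0.0064,0.0345,0,0,0,0,1]
    - [0.0064,0.0345,0,0,0,0,1]

```text
t: 13.75
eef_pos: [0.5923, 0.231, 0.1889]
tool_rot: [0.001, 1.0, -0.024, -0.001]
contact_force: [1.6, 0.4, -0.4]
gripper_width: 0.996
grasp_force: 0.0
```

Request:
jog_arm:
  deltas:
    - [0,0,-0.01,0,0,0,1]
    - [0,0,-0.01,0,0,0,1]
    - [0,0,0,0,0,0,1]
    - [0,0,0,0,0,0,1]
  newtons: 80

```text
t: 14.15
eef_pos: [0.5929, 0.2281, 0.1697]
tool_rot: [0.001, 1.0, -0.025, -0.001]
contact_force: [-0.2, 0.2, -0.1]
gripper_width: 1.001
grasp_force: 0.0
```

Request:
jog_arm:
  deltas:
    - [0.0044,0.002,-0.01,0,0,0,1]
    - [0,0,-0.03,0,0,0,1]
    - [0,0,-0.03,0,0,0,1]
    - [0,0,-0.016,0,0,0,1]
    - [0,0,0,0,0,0,1]
    - [0,0,0,0,0,0,1]

```text
t: 14.75
eef_pos: [0.5981, 0.2323, 0.0853]
tool_rot: [-0.0, 1.0, -0.024, 0.0]
contact_force: [-0.2, 0.6, 0.7]
gripper_width: 1.006
grasp_force: 0.0
```

Request:
jog_arm:
  deltas:
    - [-0.0005,-0.002,-0.002,0,0,0,0.6]
    - [0,0,0,0,0,0,0.4]
    - [0,0,0,0,0,0,0.2]
    - [0,0,0,0,0,0,0]
    - [0,0,0,0,0,0,0]
    - [0,0,0,0,0,0,0]

```text
t: 15.35
eef_pos: [0.5975, 0.2304, 0.0835]
tool_rot: [-0.0, 1.0, -0.024, 0.001]
contact_force: [0.0, -0.8, 6.0]
gripper_width: 0.311
grasp_force: 78.3
```

Gripped (width 0.311). Pushing down 27 mm, then I'll check the mark.

Request:
jog_arm:
  deltas:
    - [0,0,-0.005,0,0,0,0]
    - [0,0,-0.008,0,0,0,0]
    - [0,0,-0.008,0,0,0,0]
    - [0,0,-0.004,0,0,0,0]
    - [0,0,-0.002,0,0,0,0]
    - [0,0,0,0,0,0,0]
    - [0,0,0,0,0,0,0]

```text
t: 16.05
eef_pos: [0.5975, 0.2304, 0.0565]
tool_rot: [-0.0, 1.0, -0.024, 0.001]
contact_force: [-1.1, -1.6, 7.2]
gripper_width: 0.312
grasp_force: 78.6
```

Run:
```python
from h import *
o=bot.get_obs();print(o["eef_pos"],o["contact_force"],o["gripper_width"],o["grasp_force"])
s=cam("side"); im=s["img"]; save("raw6",im)
for v in range(222,258): print(v,im[v,284:288].mean(0).round().astype(int),im[v,288:292].mean(0).round().astype(int))
save("g6",np.hstack([cv2.resize(im[200:270,255:335],(800,600),interpolation=cv2.INTER_CUBIC)]))
```

```text
[0.5975224  0.23041736 0.05653414] [-1.06867735 -1.63235358  7.22786411] 0.31202247664809113 78.60572397708893
222 [32 35 39] [30 34 37]
223 [36 39 44] [31 32 38]
224 [37 39 44] [30 32 37]
225 [38 40 45] [30 33 37]
226 [36 39 44] [30 33 37]
227 [34 37 40] [33 36 39]
228 [34 34 37] [27 28 32]
229 [32 33 37] [24 25 28]
230 [30 33 37] [24 25 26]
231 [27 30 35] [24 26 28]
232 [25 28 32] [25 26 29]
233 [22 25 28] [32 34 36]
234 [22 23 26] [72 76 79]
235 [21 22 26] [76 80 83]
236 [25 27 30] [104 109 112]
237 [26 29 32] [114 119 123]
238 [25 28 31] [104 108 112]
239 [28 31 34] [102 106 109]
240 [32 35 39] [104 110 114]
241 [34 38 42] [106 111 115]
242 [31 34 39] [ 99 103 106]
243 [31 34 38] [ 98 102 106]
244 [34 36 40] [ 98 101 106]
245 [32 35 40] [100 105 111]
246 [80 86 95] [ 98 108 128]
247 [111 124 142] [ 63 100 152]
248 [128 134 144] [148 160 175]
249 [119 122 128] [133 137 142]
250 [112 115 122] [112 115 121]
251 [115 117 125] [112 115 122]
252 [122  97 103] [111 113 120]
253 [173  50  51] [145  70  73]
254 [181  16  11] [162  25  23]
255 [168  18  13] [127  15  14]
256 [106  58  60] [83 32 34]
257 [69 72 74] [54 47 50]
```

View pics/g6.png

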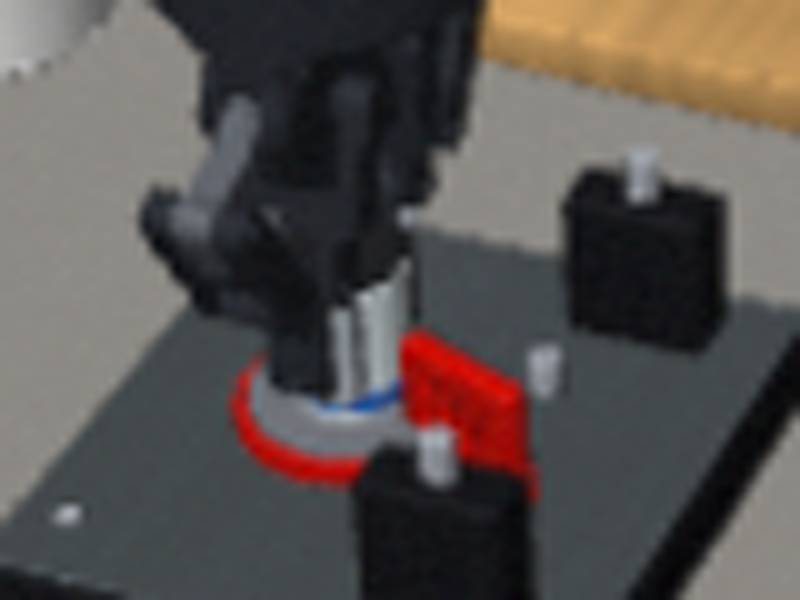

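Side: fingers hold the column. The blue band sits just above the collar with a thin white line below it (row 248), so about 2.5–3 mm remain. Pushing 2.5 mm more.

Request:
jog_arm:
  deltas:
    - [0,0,-0.0015,0,0,0,0]
    - [0,0,-0.001,0,0,0,0]
    - [0,0,0,0,0,0,0]
    - [0,0,0,0,0,0,0]
    - [0,0,0,0,0,0,0]
    - [0,0,0,0,0,0,0]

```text
t: 16.7
eef_pos: [0.5975, 0.2304, 0.0541]
tool_rot: [-0.0, 1.0, -0.024, 0.001]
contact_force: [-1.0, -0.2, 7.2]
gripper_width: 0.31
grasp_force: 78.6
```

Run:
```python
from h import *
o=bot.get_obs();print(o["eef_pos"],o["contact_force"],o["grasp_force"],o["q"])
im=cam("side")["img"]
for v in range(243,253): print(v,*[im[v,u] for u in range(287,295)])
```

```text
[0.5975405  0.23042832 0.05411413] [-1.04856403 -0.17732406  7.22776369] 78.60691845417023 [-0.07738677  0.68344087 -0.54420697  1.74147236  0.45344318  0.84352519
 -2.44803388]
243 [28 29 33] [67 71 74] [135 142 148] [ 98 101 107] [ 95  98 101] [157 163 167] [145 152 155] [131 128 130]
244 [27 30 33] [57 60 62] [136 142 147] [103 107 111] [ 94  98 100] [158 165 168] [147 153 155] [131 129 131]
245 [25 26 32] [50 53 55] [136 141 147] [104 108 113] [ 94  98 100] [158 166 168] [145 152 157] [ 99 112 143]
246 [28 29 32] [60 63 66] [137 143 148] [106 111 119] [103 123 149] [114 134 169] [ 84 104 158] [ 51  70 121]
247 [53 63 80] [101 105 109] [137 144 150] [104 117 140] [ 62  90 149] [ 51  83 145] [ 21  62 132] [ 63  73 108]
248 [ 74  96 131] [ 89 108 138] [103 124 157] [ 60 100 164] [ 38  75 138] [ 59  81 124] [ 82  89 109] [102 103 115]
249 [106 113 130] [103 111 127] [106 115 133] [ 96 109 137] [ 98 106 126] [102 109 121] [108 111 116] [112 112 120]
250 [113 116 121] [113 116 122] [114 116 123] [111 114 121] [112 115 121] [112 115 122] [111 113 121] [113 114 122]
251 [111 114 122] [110 114 120] [113 114 122] [112 115 122] [112 115 121] [110 112 119] [83 85 90] [83 84 90]
252 [112 115 121] [112 114 121] [111 114 121] [110 112 120] [108 110 117] [76 77 83] [41 41 45] [42 43 47]
```

The blue band now runs straight into the collar with no white line and about 6 mm of blue visible, so the mark is level. Step 2 has been held over 0.2 s. Turning anticlockwise.

Request:
jog_arm:
  deltas:
    - [0,0,0,0,0,0.06,0]
    - [0,0,0,0,0,0.06,0]
    - [0,0,0,0,0,0.06,0]
    - [0,0,0,0,0,0.06,0]
    - [0,0,0,0,0,0.06,0]
    - [0,0,0,0,0,0.06,0]
    - [0,0,0,0,0,0,0]
    - [0,0,0,0,0,0,0]

```text
t: 17.55
eef_pos: [0.5976, 0.2306, 0.0542]
tool_rot: [-0.0, 0.988, 0.155, 0.001]
contact_force: [-0.6, -0.3, 7.1]
gripper_width: 0.31
grasp_force: 78.6
```

Run:
```python
from h import *
o=bot.get_obs();print(o["eef_pos"],o["contact_force"],o["torque"],o["grasp_force"],o["q"])
q=o["tool_rot"];print(2*np.arctan2(q[2],q[1]))
```

```text
[0.59756638 0.23061383 0.05416528] [-0.60636289 -0.31811317  7.13266746] [-0.13671132  0.26479602  0.06277406] 78.60668867826462 [-0.02141789  0.7058909  -0.62771801  1.737302    0.52185252  0.86989012
 -2.13945958]
0.3118551954058662
```

Good; height and grip are steady. Continuing.

Request:
jog_arm:
  deltas:
    - [0,0,0,0,0,0.06,0]
    - [0,0,0,0,0,0.06,0]
    - [0,0,0,0,0,0.06,0]
    - [0,0,0,0,0,0.06,0]
    - [0,0,0,0,0,0.06,0]
    - [0,0,0,0,0,0.06,0]
    - [0,0,0,0,0,0.06,0]
    - [0,0,0,0,0,0.06,0]
    - [0,0,0,0,0,0,0]
    - [0,0,0,0,0,0,0]

```text
t: 18.55
eef_pos: [0.5976, 0.2311, 0.0543]
tool_rot: [-0.0, 0.923, 0.386, 0.001]
contact_force: [-0.8, 0.7, 5.5]
gripper_width: 0.308
grasp_force: 79.3
```

```bash
cat > st.py <<'E'
from h import *
o=bot.get_obs();print(o["eef_pos"],o["contact_force"],o["torque"],o["grasp_force"],o["q"][6])
q=o["tool_rot"];print(2*np.arctan2(q[2],q[1])+.047)
s=cam("side")["img"]; hsv=cv2.cvtColor(s,cv2.COLOR_RGB2HSV)
m=cv2.inRange(hsv,(0,150,60),(4,255,255))|cv2.inRange(hsv,(172,150,60),(179,255,255)); m[:200]=0;m[270:]=0;m[:,:250]=0;m[:,340:]=0
for r in m[224:262,268:322]: print("".join(".#"[int(x>0)] for x in r))
b=cv2.inRange(hsv,(104,90,40),(130,255,255))[240:253,275:305]; print("blue rows,cols",np.argwhere(b)+[240,275] if b.any() else None)
E
python3 st.py
```

```text
[0.59759416 0.23109878 0.05429133] [-0.78545654  0.70162015  5.53522492] [-0.00642049  0.35370719 -0.06863451] 79.33466489048442 -1.724103324532811
0.8389589932132377
......................................................
......................................................
......................................................
......................................................
......................................................
......................................................
......................................................
......................................................
......................................................
......................................................
......................................................
......................................................
......................................................
.............................#######..................
..............................##########..............
..............................##############..........
..............................##############.........
[... 593 characters left out ...]
####.........
............####...................##########.........
.............######...................######..........
..............##########..................##..........
................#######...............................
....................##................................
......................................................
......................................................
......................................................
......................................................
......................................................
blue rows,cols [[245 284]
 [246 284]
 [246 285]
 [247 285]
 [247 286]
 [247 287]
 [247 292]
 [247 293]
 [248 288]
 [248 291]
 [248 292]]
```

Request:
jog_arm:
  deltas:
    - [0,0,0,0,0,0.06,0]
    - [0,0,0,0,0,0.06,0]
    - [0,0,0,0,0,0.06,0]
    - [0,0,0,0,0,0.06,0]
    - [0,0,0,0,0,0.06,0]
    - [0,0,0,0,0,0,0]
    - [0,0,0,0,0,0,0]

```text
t: 19.3
eef_pos: [0.5974, 0.2312, 0.0543]
tool_rot: [-0.0, 0.855, 0.519, 0.001]
contact_force: [-1.3, 0.7, 7.7]
gripper_width: 0.311
grasp_force: 79.5
```

```bash
python3 st.py
```

```text
[0.59738387 0.23124755 0.05430785] [-1.26964742  0.69647445  7.74817387] [ 0.01460465  0.3846215  -0.06240972] 79.45914058298513 -1.4618292056089952
1.1391666250431054
......................................................
......................................................
......................................................
......................................................
......................................................
......................................................
......................................................
......................................................
......................................................
......................................................
...................................###.#...##.........
.................................#############........
................................##############........
...............................###############........
...............................###############........
...............................###############........
...............................###############......
[... 638 characters left out ...]
........................
.............######...................................
..............##########..............................
................#######...............................
....................###...............................
......................................................
......................................................
......................................................
......................................................
......................................................
blue rows,cols [[245 284]
 [246 285]
 [246 295]
 [247 285]
 [247 286]
 [247 287]
 [247 288]
 [247 289]
 [247 290]
 [247 291]
 [248 287]
 [248 288]
 [248 289]
 [248 290]
 [248 291]]
```

Request:
jog_arm:
  deltas:
    - [0,0,0,0,0,0.04,0]
    - [0,0,0,0,0,0.04,0]
    - [0,0,0,0,0,0.02,0]
    - [0,0,0,0,0,0,0]

```text
t: 19.75
eef_pos: [0.5973, 0.2314, 0.0543]
tool_rot: [-0.0, 0.827, 0.562, 0.001]
contact_force: [-2.5, 0.9, 7.7]
gripper_width: 0.308
grasp_force: 79.8
```

```bash
python3 st.py | head -3
```

```text
[0.59731894 0.23144672 0.05432822] [-2.50561405  0.94358185  7.65377766] [-0.0201047   0.3291407  -0.07352329] 79.7876044549048 -1.3736021862141903
1.239793458434433
......................................................
```

Request:
jog_arm:
  deltas:
    - [0,0,0,0,0,0.03,0]
    - [0,0,0,0,0,0.03,0]
    - [0,0,0,0,0,0,0]

```text
t: 20.1
eef_pos: [0.5971, 0.2323, 0.0544]
tool_rot: [-0.001, 0.81, 0.587, 0.001]
contact_force: [-1.7, 3.8, 5.4]
gripper_width: 0.31
grasp_force: 81.1
```

```bash
python3 st.py | head -3
```

```text
[0.59714106 0.23228584 0.05437083] [-1.69425716  3.81676993  5.41005186] [ 0.10204182  0.04146636 -0.22903118] 81.08652852766681 -1.3207789075025944
1.3005729799046921
......................................................
```

Torque jumped to -0.23 N m, which looks like the stop. I'll verify the paddle direction in both cameras.

```bash
python3 st.py | sed -n '3,60p'
python3 - <<'E'
from h import *
s=cam("side"); c0=np.array([.5972,.230])
for a in (.6,.7,.8):
    th=np.radians(157)+a-.047; u=np.array([np.cos(th),np.sin(th)]); n=np.array([-u[1],u[0]])
    P=[np.r_[c0+.055*u+k*.004*n,z] for z in (.08,.049) for k in(1,-1)]+[np.r_[c0+.028*u-.004*n,.08]]
    print(a,(proj(s,P)-[268,224]).round(1).tolist())
E
```

```text
......................................................
......................................................
......................................................
......................................................
......................................................
......................................................
......................................................
......................................................
......................................................
....................................###..####.........
...................................###########........
..................................############........
.................................#############........
................................##############........
................................##############........
................................##############........
................................##############........
................................##############........
............#...................##############........
...........#...................###############........

[... 715 characters left out ...]
......................................................
......................................................
......................................................
......................................................
......................................................
blue rows,cols [[245 284]
 [246 284]
 [246 285]
 [246 286]
 [246 287]
 [247 285]
 [247 286]
 [247 287]
 [247 288]
 [247 289]
 [247 290]
 [247 291]
 [248 288]
 [248 289]
 [248 290]
 [248 291]
 [248 292]]
0.6 [[45.7, 11.1], [45.0, 13.4], [46.0, 21.2], [45.4, 23.6], [33.2, 12.2]]
0.7 [[45.9, 9.5], [45.5, 11.8], [46.2, 19.6], [45.9, 22.0], [33.6, 11.3]]
0.8 [[45.8, 7.8], [45.8, 10.2], [46.1, 18.0], [46.1, 20.3], [33.8, 10.5]]
```

The paddle's top corner row fits about 0.76 rad or more. I'll press a little further to confirm the stop.

Request:
jog_arm:
  deltas:
    - [0,-0.001,0,0,0,0.03,0]
    - [0,0,0,0,0,0.02,0]
    - [0,0,0,0,0,0,0]
    - [0,0,0,0,0,0,0]

```text
t: 20.65
eef_pos: [0.5969, 0.2331, 0.0545]
tool_rot: [-0.002, 0.795, 0.607, 0.002]
contact_force: [-2.2, 7.4, 2.9]
gripper_width: 0.308
grasp_force: 82.6
```

```bash
python3 st.py | sed -n '1,2p;8,16p;40,70p'
python3 - <<'E'
from h import *
t=cam("top"); hsv=cv2.cvtColor(t["img"],cv2.COLOR_RGB2HSV)
m=cv2.inRange(hsv,(0,90,60),(6,255,255))|cv2.inRange(hsv,(172,90,60),(179,255,255))
for r in m[170:225,225:290]: 
    if r.any(): print("".join(".#"[int(x>0)] for x in r))
E
```

```text
[0.59694352 0.23306294 0.0545079 ] [-2.24274297  7.43952463  2.86883389] [ 0.8790465  -0.19306981 -0.33483594] 82.62191302841529 -1.2762278593164598
1.3508756502738528
......................................................
......................................................
......................................................
......................................................
.....................................########.........
...................................###########........
..................................############........
..................................############........
................................##############........
......................................................
blue rows,cols [[245 284]
 [246 284]
 [246 285]
 [246 286]
 [247 285]
 [247 286]
 [247 287]
 [247 288]
 [247 289]
 [247 290]
 [247 291]
 [247 292]
 [248 287]
 [248 288]
 [248 289]
 [248 290]
 [248 291]
 [248 292]]
```

The paddle no longer moves while the torque rises, so the lever is at its stop. The mark is still level and the grip is firm. Easing off slightly, then handing in.

Request:
jog_arm:
  deltas:
    - [0,0,0,0,0,-0.02,0]
    - [0,0,0,0,0,0,0]
    - [0,0,0,0,0,0,0]

```text
t: 21.05
eef_pos: [0.597, 0.2327, 0.0545]
tool_rot: [-0.002, 0.801, 0.599, 0.002]
contact_force: [-1.3, 6.2, 3.4]
gripper_width: 0.311
grasp_force: 82.3
```

```bash
python3 st.py | sed -n '1,2p;10,14p;41,70p'; python3 -c "
from station import bot; print(bot.hand_in())"
```

```text
[0.5970163  0.23274467 0.0544924 ] [-1.25239935  6.22798872  3.3630104 ] [ 0.89934121 -0.10736565 -0.25800263] 82.2560499451356 -1.2938230652165252
1.3306186773440298
......................................................
......................................................
....................................###.#####.........
...................................###########........
..................................############........
blue rows,cols [[245 284]
 [246 284]
 [246 285]
 [246 286]
 [247 285]
 [247 286]
 [247 287]
 [247 288]
 [247 289]
 [247 290]
 [247 291]
 [247 292]
 [248 288]
 [248 289]
 [248 290]
 [248 291]
 [248 292]]
the job is handed in; nothing more can be done
None
```

I handed the job in at about 21 s, but no verdict came back: my checks show the cover flat on the board, the column gripped (82 N) with its mark level with the collar, and the lever pressed to its stop.

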